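Show which lid fits the lunch container

ROBOT

A 6-joint arm with a two-finger parallel gripper is mounted at the origin on the work surface. World frame = base frame: x ahead of the robot, y to its left, z up, the work surface at z = 0. Lengths are in m, angles in rad, forces in N, time in s.
With the tool pointing down it reaches from about 0.275 to 0.725 m from the base axis. Payload 5.6 kg.
Tool frame: the origin (TCP) lies at the very end of the fingers, on their centre line; the grasp point (between the pads) lies 19 mm behind it; x points along the fingers, y is the direction in which the jaws open and shut, and the axes are right-handed (so a half turn about x gives the same grasp; the last joint's range is limited). The gripper opens to 85 mm and grips with 20 to 120 N. Pads are 22 mm wide; open, the fingers measure 114 mm over their backs; the gripper's body (76 mm by 85 mm) begins 54 mm behind the grasp point. The pads swing forward as they close: fully open they stand 13 mm farther back than shut.
Start: joints at [-1.057, 0.255, 0.108, 0, -1.424, -0.285], TCP at [0.125, -0.536, 0.231] pointing down, gripper open.
Joint ranges: [-2.95, 2.95], [-1.21, 1.97], [-1.09, 1.5], [-2.87, 1.71], [-2.94, -0.07], [-3.05, 3.05]. Speed limits (rad/s): [2.57, 2.57, 3.14, 3.14, 3.14, 3.14].

INTERFACE

Orientations are given as a unit quaternion [w, x, y, z].
In Python, from station import ctrl, imaging, workorder gives the robot as it stands.
- The arm moves only by the tool step_arm, never from a script. Its argument "steps" is text: rows parted by semicolons, each of 7 numbers parted by spaces: the gripper command: -1 is shut, 1 is fully open, values between are in proportion, then the shift along the tool's x, y, z in units of 0.4 m (1.0 is 0.4 m), then the turn, a rotation vector about the tool's x, y, z in units of 60 degrees (1.0 is 60 degrees). A call has 1 to 8 rows; each row shifts and turns the commanded pose from where the row before left it, along the tool's axes as they then stand; what a row does not reach is not made up. A row lasts 1/8 s, in which the tool goes at most 62.5 mm and 10.7 degrees, less where a joint would pass 70% of its speed; a pose out of reach is approached as far as the arm can. A call with a number of a shift or a turn outside -1 to 1 is refused whole. A call with a gripper value outside its range is refused whole. The fingers move at their own pace and stop on an object; the grip force is fixed at half the most. Time passes only in rows, so rows that do not move let the fingers close. It gives the time, the measured TCP pose, the force and the opening at its end, in the units of the state.
- ctrl.state(): the state, without advancing time (a new reading comes with each control period).
- imaging.camera(name): name is "side" or "top" or "wrist"; returns a dict with "color" (384x512x3 uint8, red, green, blue), "vertical_fov" (degrees; the focal length in pixels is half the picture's height over the tangent of half this angle, whatever the lens; pixels are square), "cx", "cy" (the principal point, pixels), "origin" and "attitude" of the camera in the world. Camera axes: x right, y down, z forward; pixel columns grow to the right and rows downward; lengths in m; the calibration is good to about 2 mm. The wrist camera is an equidistant fisheye: a pixel r from the principal point sees the ray r / f radians off the axis. A picture is of the moment at which its call begins. There is no depth.
- workorder.sign_off(): hands the job in, once; it reports no verdict.
Trained networks look in a picture, given as the dict that the camera call returned (one of the last four; its "shot" number tells which), for a name from the list of things; names that differ only in an ending like _2 or _b are one class to them, and where a whole thing is asked for, a point or a joint stands for the part that bears it (a point fixed in the world has none). Each returns a list of dicts, best first, with "p" (0 to 1); they miss things now and then, are a little off and sometimes report something else, mostly with a low value. They report only what shows in the picture. A call takes as long as a camera call.
- imaging.regions_of(thing, picture): "region" (384x512 bool, what is visible of it) and "rect" ([left, top, right, bottom] in pixels, round what is visible of it).
- imaging.landmark_of(thing, picture): "pixel" ([row, column] in pixels: a listed point, or the origin of a listed thing).
The state is a dict: "time_s": time; "joints": joint angles; "qvel": joint speeds; "tau": joint torques, N m; "eef_pos": TCP position; "tcp_rot": TCP orientation; "wrist_force": force on the tool from outside, world axes, zero at the start; "moment": the same for the moment, N m; "finger_gap": opening from 0.0 (shut) to 1.0 (fully open).
Only numpy, scipy, OpenCV 4.12 (cv2) and the standard library are available. Lean on these libraries where they do the work, as an engineer would, in place of code of your own. Each camera call takes 0.05 s, during which the arm holds its last target. There are 200 camera calls.

TASK

Show a helper which lid belongs to the lunch container. With the fingertips pointing down, first point at the middle of the open pink lunch container from about 3 cm above its rim and stay there for two seconds; then point in the same way at the rectangular lid that fits it in the lid rack, from about 3 cm above the middle of its top edge, stay there for two seconds, and finish there, still pointing at it. Touch nothing at all, and do not grasp, lift or move anything.

Things in the scene. Friction and masses are not known exactly. Their poses are not given: they have to be found in the camera images.
- lunch_box: Open pink plastic lunch container without its lid, standing loose on the worktop: 124 mm (its x) by 184 mm (its y), 60 mm high, 4 mm walls, with a narrow flange (to 134 by 194 mm) around the rim. Origin at the centre of its underside, z up.
- lunch_box_mouth (a point): Centre of the lunch container's open mouth, at rim height, 60 mm above its underside. Axes as the container's.
- lid_rack: White plastic slotted rack, fixed to the worktop: base 200 mm (its x) by 130 mm (its y), fins to 55 mm high. Four slots side by side along its x, 45 mm apart (at -67.5, -22.5, 22.5 and 67.5 mm); each holds one flat lid upright, its faces looking along the rack's x. Which lid is in which slot varies. Origin at the centre of its underside, z up.
- rect_lid: The lunch container's lid: flat rectangular pale grey silicone lid, 184 mm long (its y), 124 mm high as it stands (its z), 5 mm thick (its x), upright on its long edge in a rack slot. By far the longest edge in the rack seen from above. Its top edge is 140 mm above the worktop. Origin at the middle of its lower edge.
- rect_lid_top (a point): Middle of the rectangular lid's top edge, 124 mm above the lid's origin. Axes as the lid's.
- square_lid: Flat square lid of the same silicone, 100 by 100 by 5 mm, upright in another slot of the rack; top edge 116 mm above the worktop. Origin at the middle of its lower edge.
- large_round_lid: Flat round lid of the same silicone, 130 mm across, 5 mm thick, upright in another slot; its top is 139 mm above the worktop. Origin at its lowest point.
- small_round_lid: Flat round lid of the same silicone, 105 mm across, 5 mm thick, upright in another slot; its top is 113 mm above the worktop. Origin at its lowest point.
- strainer: Stainless steel tea strainer, loose: bowl 70 mm across and 30 mm high, with a thin handle reaching 145 mm from the bowl's centre along its -x. Origin under the bowl's centre.
- spoon: Bamboo spoon lying loose, 250 mm long along its x, less than 30 mm high. Origin on its underside near the middle. Unlisted: beyond the spoon, more than 0.72 m ahead of the robot, stand a closed glass clamp jar (134 mm high), a bowl, a mug and a spice tray, and far to the sides a toaster, a kettle, a crock, a board and a scale (up to 240 mm high).

How it is judged:
On the way, in this order (a step that is already met when the one before it is completed fails the run):
1. the fingertips point at the open lunch container from just above its middle and stay there (x of the grasp point in the frame of lunch_box_mouth between -0.04 and 0.04 m and y of the grasp point in the frame of lunch_box_mouth between -0.05 and 0.05 m and z of the grasp point in the frame of lunch_box_mouth between 0.012 and 0.1 m), for 1.5 s.
2. the fingertips point at the rectangular lid from just above the middle of its top edge and stay there (x of the grasp point in the frame of rect_lid_top between -0.02 and 0.02 m and y of the grasp point in the frame of rect_lid_top between -0.045 and 0.045 m and z of the grasp point in the frame of rect_lid_top between 0.015 and 0.09 m), for 1.5 s.
At the end, for the whole second after the job is handed in: The point between the finger pads, some 2 cm behind the tips, is over the rectangular lid: within 20 mm of its plane, 45 mm of the middle along its top edge, 15 to 90 mm above that edge. Every loose thing is within 12 mm of its start, and the lids stand upright (0.15 rad) (all of step 2 and distance of each of lunch_box, rect_lid, square_lid, large_round_lid, small_round_lid, strainer, spoon from where it was at the start of the episode below 0.012 m and angle between each of rect_lid, square_lid, large_round_lid, small_round_lid's own z axis and vertical below 0.15 rad); the robot touches nothing.
It fails at once if the fingers touch something (contact force between the fingers and anything else above 0.5 N).
It fails at once if the arm or gripper touches something (contact force between the arm and anything else above 0.5 N).
It fails at once if a thing is pushed, lifted or carried (distance of any of lunch_box, rect_lid, square_lid, large_round_lid, small_round_lid, strainer, spoon from where it was at the start of the episode above 0.012 m).
It also fails if it takes over 43 s, if anything falls off the work surface, if the arm or the gripper's body presses on something with over 40 N, if the wrist force passes 120 N, or if a joint passes its speed limit or range.

## Working session

There is one attempt and no reset: what is moved stays moved. The work goes in short steps, Python scripts to look and compute and a tool call to move; the robot and the scene stay as the last step left them, time stands still between calls to the robot, and variables do not carry over. Pictures are saved under pics/ and viewed, about 8 in all and at most 12, crops included, and the job is handed in when it is done.

Besides the shell and the picture viewer there is one more tool, called after ">>>" by a JSON object that holds its "method" and its "body", one argument or row to a line. step_arm: Moves the arm, as the interface text tells. Its arguments: {"type":"object","properties":{"steps":{"type":"string"}},"required":["steps"]}

```bash
mkdir -p pics; cat > h.py <<'E'
import numpy as np, cv2
from scipy.spatial.transform import Rotation as R
from station import ctrl, imaging, workorder
def rot(a):
    a=np.array(a,float)
    return a if a.shape==(3,3) else R.from_quat(a[[1,2,3,0]]).as_matrix()
def ray(p,row,col,fish=False):
    f=p['color'].shape[0]/2/np.tan(np.radians(p['vertical_fov'])/2)
    x,y=col-p['cx'],row-p['cy']
    if fish:
        r=np.hypot(x,y)+1e-9;t=r/f;d=np.array([x/r*np.sin(t),y/r*np.sin(t),np.cos(t)])
    else: d=np.array([x,y,f])/np.linalg.norm([x,y,f])
    return np.array(p['origin']),rot(p['attitude'])@d
def atz(o,d,z): return o+d*(z-o[2])/d[2]
def tri(rays):
    A=sum(np.eye(3)-np.outer(d,d) for o,d in rays);b=sum((np.eye(3)-np.outer(d,d))@o for o,d in rays)
    return np.linalg.solve(A,b)
E
python3 - <<'E'
from h import *
s=ctrl.state();print(s['time_s'],s['eef_pos'],s['tcp_rot'])
hs={'lunch_box_mouth':.06,'lunch_box':0,'rect_lid_top':.14,'rect_lid':.016,'lid_rack':0}
ims=[]
R_={}
for n in ('top','side','wrist'):
    p=imaging.camera(n);ims.append(p['color']);print(n,p['origin'],p['vertical_fov'])
    for k,z in hs.items():
        for r in imaging.landmark_of(k,p)[:2]:
            q=ray(p,*r['pixel'],n=='wrist');R_.setdefault(k,[]).append((n,r['p'],q))
            print(' ',k,round(r['p'],2),np.round(r['pixel'],1),atz(*q,z).round(4))
    cv2.imwrite(f'pics/{n}0.png',p['color'][...,::-1])
for k,v in R_.items():
    b={}
    for n,pp,q in v:
        if n!='wrist' and n not in b:b[n]=q
    if len(b)>1: print(k,tri(list(b.values())).round(4))
E
```

```text
0.0 [ 0.12467184 -0.5351727   0.23040036] [ 0.70239308 -0.0800301   0.70258113  0.08135668]
top [ 0.46801079 -0.02984275  0.98530152] 53.31668599584165
  lunch_box_mouth 0.62 [198.2 165.1] [0.5019 0.2179 0.06  ]
  lunch_box 0.94 [201.4 171.3] [0.4953 0.2179 0.    ]
  rect_lid_top 0.71 [159.5 365.9] [ 0.5713 -0.2506  0.14  ]
  rect_lid_top 0.38 [198.7 172.6] [0.4974 0.1797 0.14  ]
  rect_lid 0.96 [167.6 354.9] [ 0.5668 -0.2546  0.016 ]
  lid_rack 0.82 [192.  359.5] [ 0.5053 -0.2675  0.    ]
side [ 0.3846741  -0.45563177  0.62558785] 56.776701070725245
  lunch_box_mouth 0.74 [149.2 217.8] [0.4894 0.2222 0.06  ]
  lunch_box 0.95 [167.7 220.1] [0.4899 0.2198 0.    ]
  lunch_box 0.47 [152. 218.] [0.4984 0.2825 0.    ]
  rect_lid_top 0.72 [299.5 338.7] [ 0.569  -0.2591  0.14  ]
  rect_lid_top 0.17 [363.9 251.7] [ 0.4221 -0.3077  0.14  ]
  rect_lid 0.97 [326.8 325.7] [ 0.572  -0.2487  0.016 ]
  lid_rack 0.87 [351.1 293.5] [ 0.5069 -0.2659  0.    ]
wrist [ 0.0504765  -0.55237449  0.37425038] 65.70646984690485
  lunch_box_mouth 0.87 [378.4 501.4] [0.4922 0.2106 0.06  ]
  lunch_box 0.68 [361.4 488.9] [ 0.4793  0.1877 -0.    ]
lunch_box_mouth [0.4954 0.2183 0.0624]
lunch_box [0.4925 0.2181 0.0011]
rect_lid_top [ 0.5732 -0.254   0.1277]
rect_lid [ 0.5669 -0.2523  0.0279]
lid_rack [ 0.5057 -0.2668  0.0034]
```

View pics/top0.png

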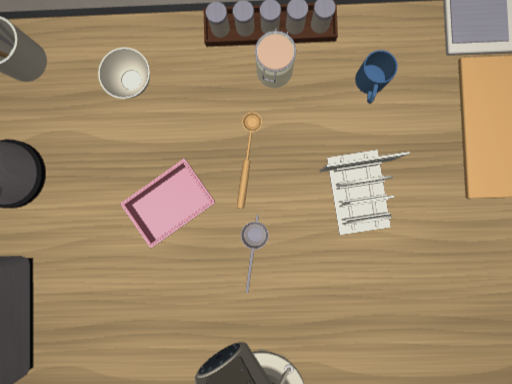

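View pics/side0.png

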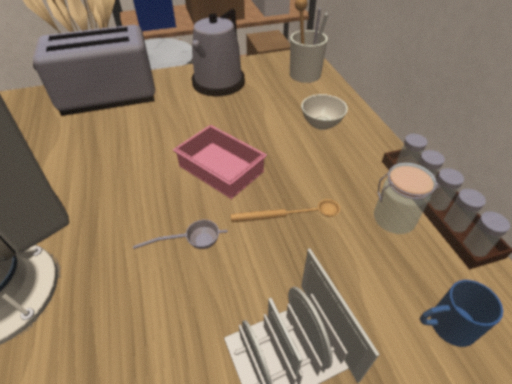

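The top view shows the rectangular lid as the longest edge, in the rack's far slot, from (325,168) to (408,153) with its middle near (366,160). The box centre is near (167,202). Both agree with the networks. Next I'll work out the tool-frame moves.

```bash
python3 - <<'E'
from h import *
s=ctrl.state();M=rot(s['tcp_rot']);print(M.round(3))
B=np.array([.495,.218,.231]);L=np.array([.571,-.254,.231])
print(M.T@(B-s['eef_pos'])/.4, M.T@(L-B)/.4)
E
```

```text
[[-0.    -0.227  0.974]
 [-0.     0.974  0.227]
 [-1.    -0.    -0.   ]]
[7.07749431e-04 1.62513195e+00 1.32877846e+00] [ 8.06672957e-06 -1.19234335e+00 -8.25671205e-02]
```

>>> {"method": "step_arm", "body": {
  "steps": "-1 0 0.068 0.055 0 0 0;-1 0 0.068 0.055 0 0 0;-1 0 0.068 0.055 0 0 0;-1 0 0.068 0.055 0 0 0;-1 0 0.068 0.055 0 0 0;-1 0 0.068 0.055 0 0 0;-1 0 0.068 0.055 0 0 0;-1 0 0.068 0.055 0 0 0"
}}

```text
time_s: 1.9
eef_pos: [0.2471, -0.2828, 0.2315]
tcp_rot: [0.703, -0.081, 0.702, 0.081]
wrist_force: [0.0, 0.3, 0.4]
finger_gap: 0.002
```

>>> {"method": "step_arm", "body": {
  "steps": "-1 0 0.068 0.055 0 0 0;-1 0 0.068 0.055 0 0 0;-1 0 0.068 0.055 0 0 0;-1 0 0.068 0.055 0 0 0;-1 0 0.068 0.055 0 0 0;-1 0 0.068 0.055 0 0 0;-1 0 0.068 0.055 0 0 0;-1 0 0.068 0.055 0 0 0"
}}

```text
time_s: 2.9
eef_pos: [0.3693, -0.0308, 0.2316]
tcp_rot: [0.703, -0.081, 0.702, 0.081]
wrist_force: [1.0, -0.8, -0.0]
finger_gap: 0.0
```

>>> {"method": "step_arm", "body": {
  "steps": "-1 0 0.068 0.055 0 0 0;-1 0 0.068 0.055 0 0 0;-1 0 0.068 0.055 0 0 0;-1 0 0.068 0.055 0 0 0;-1 0 0.068 0.055 0 0 0;-1 0 0.068 0.055 0 0 0;-1 0 0.04 0.03 0 0 0;-1 0 0 0 0 0 0"
}}

```text
time_s: 3.9
eef_pos: [0.4686, 0.1759, 0.2308]
tcp_rot: [0.702, -0.081, 0.703, 0.081]
wrist_force: [-0.4, -0.7, -0.6]
finger_gap: -0.0
```

>>> {"method": "step_arm", "body": {
  "steps": "-1 0 0.044 0.044 0 0 0;-1 0 0.044 0.044 0 0 0;-1 0 0 0 0 0 0"
}}

```text
time_s: 4.28
eef_pos: [0.4949, 0.2176, 0.2309]
tcp_rot: [0.702, -0.081, 0.703, 0.081]
wrist_force: [-1.1, -0.8, 0.4]
finger_gap: 0.002
```

```bash
cat > look.py <<'E'
import sys
from h import *
tag,k,z=sys.argv[1],sys.argv[2],float(sys.argv[3])
s=ctrl.state();print(s['time_s'],s['eef_pos']);tip=np.array(s['eef_pos'])
ims=[];rs=[]
for n in ('wrist','side','top'):
    p=imaging.camera(n);ims.append(p['color'])
    for r in imaging.landmark_of(k,p)[:1]:
        q=ray(p,*r['pixel'],n=='wrist');rs.append(q)
        print(n,round(r['p'],2),np.round(r['pixel'],1),atz(*q,z).round(4))
if len(rs)>1: print('tri',tri(rs).round(4))
im=np.hstack(ims[:2])[...,::-1];cv2.imwrite(f'pics/{tag}.png',cv2.resize(im,(800,300)))
E
python3 look.py box lunch_box_mouth .06
```

```text
4.275 [0.49492803 0.21756429 0.23092591]
wrist 0.9 [174.6 254. ] [0.4949 0.2159 0.06  ]
side 0.92 [149.6 219.7] [0.4935 0.2193 0.06  ]
top 0.92 [203.2 166.9] [0.4896 0.2137 0.06  ]
tri [0.492  0.2141 0.0646]
```

View pics/box.png

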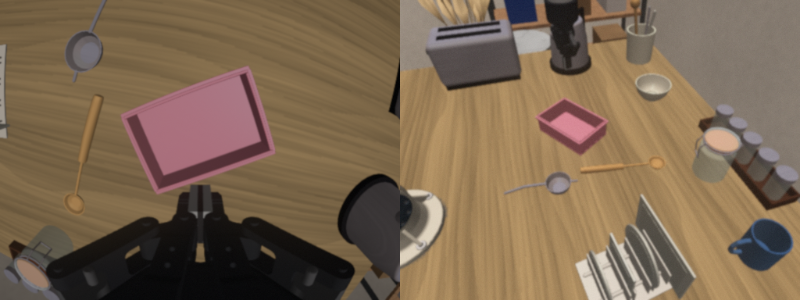

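The wrist view shows the box mouth centred at (254,175) px, which agrees with the target to within a few mm. Next I descend until the tips are about 38 mm above the rim and hold there.

>>> {"method": "step_arm", "body": {
  "steps": "-1 0.07 0 0 0 0 0;-1 0.07 0 0 0 0 0;-1 0.07 0 0 0 0 0;-1 0.06 0 0 0 0 0;-1 0.04 0 0 0 0 0;-1 0.02 0 0 0 0 0;-1 0 0 0 0 0 0;-1 0 0 0 0 0 0"
}}

```text
time_s: 5.58
eef_pos: [0.4953, 0.2177, 0.1002]
tcp_rot: [0.703, -0.081, 0.702, 0.081]
wrist_force: [-0.5, 0.2, 1.0]
finger_gap: 0.002
```

```bash
python3 look.py box2 lunch_box_mouth .06; python3 -c "
from h import *
p=imaging.camera('side');s=ctrl.state();f=192/np.tan(np.radians(p['vertical_fov'])/2)
c=rot(p['attitude']).T@(np.array(s['eef_pos'])-p['origin']);print('tip col,row',c[:2]/c[2]*f+[p['cx'],p['cy']])"
```

```text
5.575 [0.49525792 0.21771742 0.10018188]
wrist 0.92 [217.9 251.7] [0.4935 0.215  0.06  ]
side 0.97 [149.2 218. ] [0.4899 0.2221 0.06  ]
top 0.77 [202.8 163.6] [0.4908 0.2217 0.06  ]
tri [0.4903 0.2169 0.0658]
tip col,row [219.11486061 137.11607064]
```

View pics/box2.png

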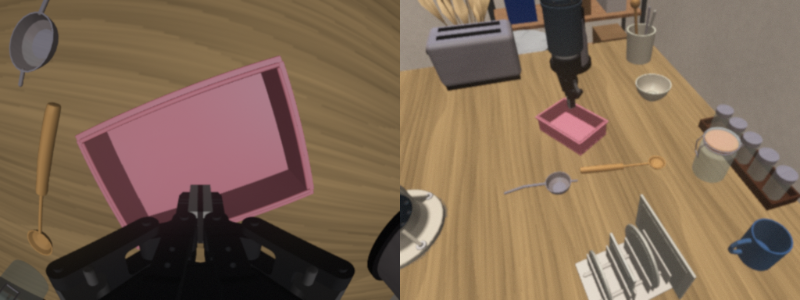

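The side view shows the tip at (220,137) px, which matches the predicted position, and it is over the box. I'll hold here, then rise and cross over.

>>> {"method": "step_arm", "body": {
  "steps": "-1 0 0 0 0 0 0;-1 0 0 0 0 0 0;-1 0 0 0 0 0 0;-1 0 0 0 0 0 0;-1 0 0 0 0 0 0;-1 0 0 0 0 0 0;-1 0 0 0 0 0 0;-1 0 0 0 0 0 0"
}}

```text
time_s: 6.92
eef_pos: [0.4948, 0.2175, 0.0993]
tcp_rot: [0.702, -0.081, 0.702, 0.081]
wrist_force: [-0.7, -0.2, 0.2]
finger_gap: -0.001
```

>>> {"method": "step_arm", "body": {
  "steps": "-1 0 0 0 0 0 0;-1 0 0 0 0 0 0;-1 0 0 0 0 0 0;-1 0 0 0 0 0 0;-1 0 0 0 0 0 0;-1 0 0 0 0 0 0;-1 0 0 0 0 0 0;-1 0 0 0 0 0 0"
}}

```text
time_s: 7.92
eef_pos: [0.4948, 0.2175, 0.0993]
tcp_rot: [0.702, -0.081, 0.702, 0.081]
wrist_force: [-0.6, 0.2, 0.6]
finger_gap: -0.001
```

>>> {"method": "step_arm", "body": {
  "steps": "-1 0 0 0 0 0 0;-1 -0.05 0 0 0 0 0;-1 -0.08 0 0 0 0 0;-1 -0.08 0 0 0 0 0;-1 -0.08 0 0 0 0 0;-1 -0.08 0 0 0 0 0;-1 -0.03 0 0 0 0 0;-1 0 0 0 0 0 0"
}}

```text
time_s: 8.93
eef_pos: [0.4949, 0.2177, 0.2594]
tcp_rot: [0.703, -0.08, 0.702, 0.081]
wrist_force: [-0.1, -0.4, -1.3]
finger_gap: -0.002
```

>>> {"method": "step_arm", "body": {
  "steps": "-1 0 -0.07 -0.005 0 0 0;-1 0 -0.07 -0.005 0 0 0;-1 0 -0.07 -0.005 0 0 0;-1 0 -0.07 -0.005 0 0 0;-1 0 -0.07 -0.005 0 0 0;-1 0 -0.07 -0.005 0 0 0;-1 0 -0.07 -0.005 0 0 0;-1 0 -0.07 -0.005 0 0 0"
}}

```text
time_s: 9.93
eef_pos: [0.5294, -0.0052, 0.2574]
tcp_rot: [0.701, -0.081, 0.704, 0.081]
wrist_force: [0.7, -0.4, -0.3]
finger_gap: -0.003
```

>>> {"method": "step_arm", "body": {
  "steps": "-1 0 -0.07 -0.005 0 0 0;-1 0 -0.07 -0.005 0 0 0;-1 0 -0.07 -0.005 0 0 0;-1 0 -0.07 -0.005 0 0 0;-1 0 -0.07 -0.005 0 0 0;-1 0 0 0 0 0 0;-1 0 0 0 0 0 0;-1 0 0 0 0 0 0"
}}

```text
time_s: 10.92
eef_pos: [0.5519, -0.1422, 0.2589]
tcp_rot: [0.702, -0.081, 0.703, 0.081]
wrist_force: [-0.1, -0.7, 0.5]
finger_gap: 0.003
```

```bash
python3 look.py lid1 rect_lid_top .14
```

```text
10.925 [ 0.55185703 -0.14218235  0.2589168 ]
wrist 0.96 [186.4 138.3] [ 0.5754 -0.2527  0.14  ]
```

View pics/lid1.png

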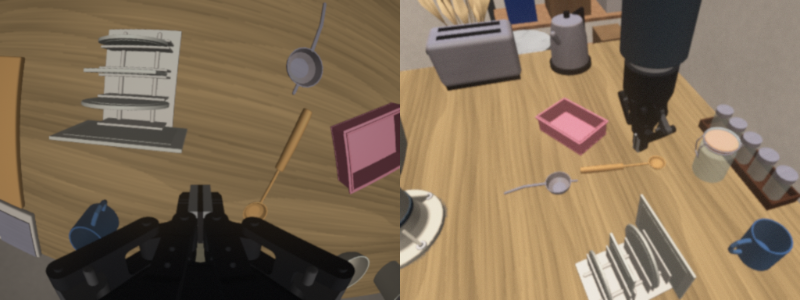

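The wrist view shows the rectangular lid's long edge from (64,177) to (237,192) px, and the network agrees on (0.575,-0.253). I'll move above it.

>>> {"method": "step_arm", "body": {
  "steps": "-1 0 -0.07 -0.003 0 0 0;-1 0 -0.07 -0.003 0 0 0;-1 0 -0.07 -0.003 0 0 0;-1 0 -0.055 -0.003 0 0 0;-1 0 -0.02 0 0 0 0;-1 0 0 0 0 0 0;-1 0 0 0 0 0 0"
}}

```text
time_s: 12.1
eef_pos: [0.5733, -0.2543, 0.2595]
tcp_rot: [0.703, -0.081, 0.702, 0.081]
wrist_force: [-0.4, -0.2, -0.4]
finger_gap: -0.0
```

```bash
python3 look.py lid2 rect_lid_top .14
```

```text
12.1 [ 0.57326543 -0.25433395  0.25951804]
wrist 0.58 [186.8 256.2] [ 0.572  -0.2538  0.14  ]
side 0.94 [298.1 340.1] [ 0.572  -0.2577  0.14  ]
top 0.54 [158.6 364. ] [ 0.5734 -0.2465  0.14  ]
tri [ 0.5765 -0.2516  0.1245]
```

View pics/lid2.png

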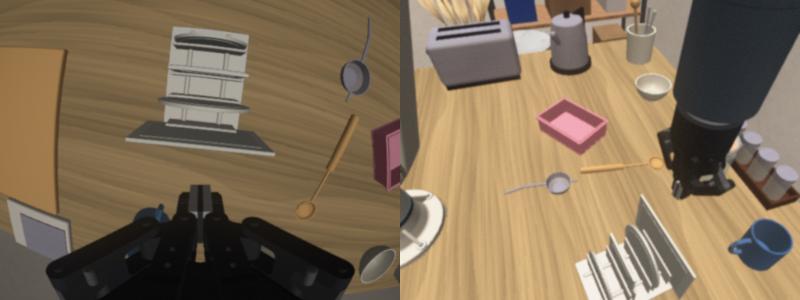

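The edge runs from (126,138) to (274,154) in the view. Its middle is at (256,187) px full scale, exactly where the network puts it, and within 2 mm of the point below the tips. Now I descend to about 38 mm above it.

>>> {"method": "step_arm", "body": {
  "steps": "-1 0.05 0 0 0 0 0;-1 0.05 0 0 0 0 0;-1 0.05 0 0 0 0 0;-1 0.04 0 0 0 0 0;-1 0.013 0 0 0 0 0;-1 0 0 0 0 0 0;-1 0 0 0 0 0 0;-1 0 0 0 0 0 0"
}}

```text
time_s: 13.4
eef_pos: [0.5735, -0.2551, 0.1788]
tcp_rot: [0.703, -0.081, 0.702, 0.081]
wrist_force: [-1.2, -0.4, 0.0]
finger_gap: -0.002
```

```bash
python3 look.py lid3 rect_lid_top .14
```

```text
13.4 [ 0.57352873 -0.25511696  0.17881817]
wrist 0.64 [220.3 258.8] [ 0.5718 -0.253   0.14  ]
side 0.96 [299.8 340.6] [ 0.5715 -0.2603  0.14  ]
top 0.4 [160.3 366.6] [ 0.5695 -0.2521  0.14  ]
tri [ 0.5733 -0.2545  0.1318]
```

View pics/lid3.png

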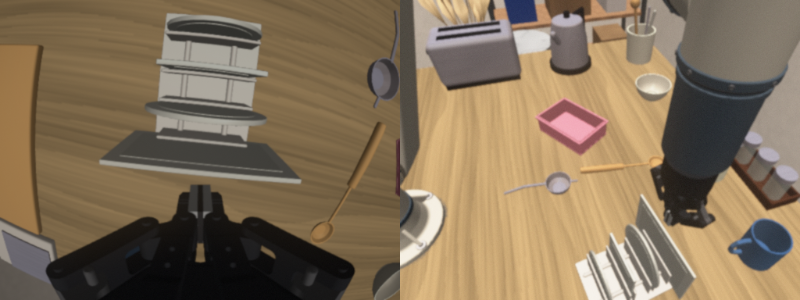

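The tips are about 39 mm above the middle of the lid's edge and within 2 to 5 mm of it sideways. All three views agree, so I'll hold here.

>>> {"method": "step_arm", "body": {
  "steps": "-1 0 0 0 0 0 0;-1 0 0 0 0 0 0;-1 0 0 0 0 0 0;-1 0 0 0 0 0 0;-1 0 0 0 0 0 0;-1 0 0 0 0 0 0;-1 0 0 0 0 0 0;-1 0 0 0 0 0 0"
}}

```text
time_s: 14.7
eef_pos: [0.5732, -0.255, 0.1781]
tcp_rot: [0.702, -0.081, 0.702, 0.081]
wrist_force: [0.4, 0.6, -0.2]
finger_gap: -0.002
```

>>> {"method": "step_arm", "body": {
  "steps": "-1 0 0 0 0 0 0;-1 0 0 0 0 0 0;-1 0 0 0 0 0 0;-1 0 0 0 0 0 0;-1 0 0 0 0 0 0;-1 0 0 0 0 0 0;-1 0 0 0 0 0 0;-1 0 0 0 0 0 0"
}}

```text
time_s: 15.7
eef_pos: [0.5732, -0.255, 0.1781]
tcp_rot: [0.702, -0.081, 0.702, 0.081]
wrist_force: [-0.4, -0.5, 0.9]
finger_gap: -0.001
```

```bash
python3 -c "
from h import *
s=ctrl.state();print(s['time_s'],s['eef_pos'],s['wrist_force']);print(workorder.sign_off())"
```

```text
15.7 [ 0.57321244 -0.25502503  0.17805815] [-0.40366823 -0.4638611   0.85394111]
the job is handed in; nothing more can be done
None
```

The arm pointed at both targets with the fingers shut and the tips down, and I handed the job in at 15.7 s with it still pointing at the lid. The sign-off gave no verdict.

- **Lunch container:** The tips stayed about 4 cm above the rim, over the middle of the open container, for more than 2 s.
- **Rectangular lid:** It stands in the rack slot farthest from the robot. The tips stayed about 3.8 cm above the middle of its top edge for more than 2 s.

**Last checks:**
- **Position:** All three cameras put the middle of the lid's edge within about 5 mm of the point under the tips. Stereo measurement put that edge at 0.125–0.132 m high, against the stated 0.140 m. I put this down to measurement noise and kept the stated height, which leaves more clearance.
- **Contact:** The wrist force stayed at noise level, about 1 N. In the pictures nothing appeared to have moved, though I did not measure the other objects' positions at the end.

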